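Snap the grater onto its prep box

ROBOT

A 6-joint arm with a two-finger parallel gripper is mounted at the origin on a cart in front of the work surface, level with it; the furniture and walls round the work are solid. World frame = base frame: x ahead of the robot, y to its left, z up, the work surface at z = 0. Lengths are in m, angles in degrees, forces in N, time in s.
With the tool pointing down it reaches from about 0.4 to 0.825 m from the base axis. Payload 7 kg.
Tool frame: the origin (TCP) lies at the very end of the fingers, on their centre line; the grasp point (between the pads) lies behind it (r.grasp_offset is the z of the grasp point in the tool frame, in m); z points along the fingers, y is the direction in which the jaws open and shut (so a half turn about z gives the same grasp; the last joint's range is limited). The gripper opens to 88 mm and grips with 3 to 60 N. Pads are 19 mm wide; open, the fingers measure 130 mm over their backs; the gripper's body (78 mm by 193 mm) begins 47 mm behind the grasp point.
Start: joints at [85.949, 20.546, 0.682, 0, -70.136, -16.507], TCP at [0.237, 0.632, 0.227] pointing down, gripper open.
Joint ranges: [-176.03, 176.03], [-82.01, 121.73], [-58.28, 71.71], [-173.87, 95.51], [-174.79, -0.11], [-173.66, 173.66]. Speed limits (degrees/s): [136.94, 136.94, 172.46, 180, 180, 180].

INTERFACE

Orientations are given as [roll, pitch, yaw] about the fixed x, y, z axes, in that order (R = Rz(yaw) Ry(pitch) Rx(roll)).
In Python, from plant import r gives the robot as it stands. The module is installed in compiled form; this text tells all that it offers.
- The arm moves only by the tool servo_tool, never from a script. Its argument "targets" is a list of rows, each an object of numbers: "dx", "dy", "dz": the shift along the world's x, y, z in cm; "spin": the turn about the world's z in rad; "grip": the opening in per cent of the stroke, from 0 (shut) to 100 (fully open). A call has exactly 10 rows; each row is the pose to reach, as a shift and turn from the pose commanded when the call began; what a row does not reach only later rows make up. A row lasts 1/12 s, in which the tool goes at most 41.7 mm and 7.16 degrees, less where a joint would pass 70% of its speed; a pose out of reach is approached as far as the arm can. A call with a gripper value outside its range is refused whole. The fingers move at their own pace and stop on an object; "squeeze" is the grip in N (left out, the last holds). Time passes only in rows, so rows that repeat a pose let the fingers close, or fill a call up. It gives the time, the measured TCP pose, the force and the opening at its end, in the units of the state.
- r.get_state(): the state, without advancing time (a new reading comes with each control period).
- r.capture(name): name is "scene" or "top" or "wrist"; returns the picture (384x512x3 uint8, blue, green, red); there is no depth.
- r.get_calibration(name): a dict with "K" (3x3 intrinsics, pixels), "extrinsics" (4x4, takes a point from camera to world coordinates). Camera axes: x right, y down, z forward; pixel columns grow to the right and rows downward; lengths in m; the calibration is good to about 2 mm. A picture is of the moment at which its call begins: read the wrist's pose just before it. get_calibration takes no time and is no camera call; for the wrist camera it gives the pose at the moment of the call.
- r.close_job(): hands the job in, once; it reports no verdict.
Trained networks look in the newest picture that a camera, given by its name, has taken for a name from the list of things; names that differ only in an ending like _2 or _b are one class to them, and where a whole thing is asked for, a point or a joint stands for the part that bears it (a point fixed in the world has none). Each returns a list of dicts, best first, with "p" (0 to 1); they miss things now and then, are a little off and sometimes report something else, mostly with a low value. They report only what shows in the picture. A call takes as long as a camera call.
- r.cut_out(name, camera): "mask" (384x512 bool, what is visible of it) and "extent" ([left, top, right, bottom] in pixels, round what is visible of it).
The state is a dict: "time_s": time; "joints": joint angles; "qd": joint speeds; "joint_torque": joint torques, N m; "tcp_pos": TCP position; "eef_rot": TCP orientation; "contact_force": force on the tool from outside, world axes, zero at the start; "moment": the same for the moment, N m; "gripper_width": finger opening in m.
Only numpy, scipy, OpenCV 4.12 (cv2) and the standard library are available. Lean on these libraries where they do the work, as an engineer would, in place of code of your own. Each camera call takes 0.05 s, during which the arm holds its last target. There are 200 camera calls.

TASK

Lay the flat grater, teeth up, across the open prep box so that its end rods rest on the sloping noses of the two spring clips, then press it down until it snaps home under both clips. The job ends holding: finish with the gripper still pressing the grater firmly down onto the box (about 10 N), and leave the lemon, egg timer, spoon rest and cup where they are.

Things in the scene. Friction and masses are not known exactly. Their poses are not given: they have to be found in the camera images.
- grater: flat grater, 207 mm long (y axis), 46 mm wide (x), about 160 g: grey plastic frame 172 x 46 x 13 mm, steel sheet with small teeth on top, a steel cross rod at each end. Origin: centre of its underside, z up (teeth up). Starts flat on the worktop, teeth up. The two long frame sides, 13 mm high, can be pinched across x (46 mm). Either way round (half turn about z) fits.
- grater_top (a point): centre of the grater's upper steel sheet, 12 mm above its underside; the place to press
- rod_a (a point): centre of the steel cross rod at the grater's +y end: 6 mm thick, 44 mm long, parallel to the grater's x, 102 mm from its middle, 3 mm above its underside
- rod_b (a point): the same rod at the grater's -y end
- prep_box: open white plastic tub fixed to the worktop, 208 mm long (y axis), 120 mm wide (x), 70 mm high; side walls 5 mm, end walls 10 mm, open inside. Origin: centre of its underside, z up. A grey sprung clip 30 mm wide stands outside each end wall, its nose overhanging the wall. The grater bridges the box lengthwise, its rods on the end walls under the noses, frame hanging free between.
- seat_a (a point): centre of a fully home rod on the box's +y end wall, 73 mm above the worktop, 102 mm from the middle; the rod lies between two low flared cheeks with about 2 mm (bottom) to 6 mm (top) of play along x
- seat_b (a point): the same on the box's -y end wall
- seat_mid (a point): middle of the box, 70 mm above the worktop: where the middle of the grater's underside lies when home. Laid on the clip noses and not yet pressed, the underside lies about 13 mm higher. The push needed rises to roughly 6 to 14 N, then drops suddenly as the rods slip under the noses, about 6 mm above home.
- clip_a (a joint): outward travel (m) of the spring clip at the box's +y end: 0 at rest, about 0.004 as a rod passes the nose, back to 0 once the rod is home under it; at most 0.012. The nose tip is 78 mm high, 101 mm from the box's middle; its upper face is a ramp rising outward to 95 mm high, 111 mm from the middle
- clip_b (a joint): the same clip at the box's -y end
- lemon_a: bystander: yellow lemon, 78 x 55 x 56 mm, origin at its underside; leave alone
- egg_timer: bystander: round egg timer, 61 mm wide, 52 mm high, origin at its underside; leave alone
- spoon_rest: bystander: shallow glazed spoon rest, 114 mm wide, 18 mm high, origin at its underside; leave alone
- cup_pattern: bystander: striped cup, 82 mm wide, 84 mm high, origin at its underside; leave alone

How it is judged (in metres and radians):
On the way, in this order (a step that is already met when the one before it is completed fails the run):
1. the grater bridges the box, both rods resting on the clips' noses, not yet snapped in (horizontal distance between grater_top and seat_mid below 0.012 m and angle between the y axis of grater and the y axis of prep_box, either way round below 0.12 rad and angle between grater's own z axis and vertical below 0.15 rad and contact force between grater and prep_box above 0.3 N and z of rod_a in the frame of prep_box between 0.0765 and 0.097 m and z of rod_b in the frame of prep_box between 0.0765 and 0.097 m), for 0.1 s.
2. both rods have snapped home under the clips (horizontal distance between grater_top and seat_mid below 0.008 m and angle between the y axis of grater and the y axis of prep_box, either way round below 0.08 rad and angle between grater's own z axis and vertical below 0.03 rad and z of each of rod_a, rod_b in the frame of prep_box below 0.0745 m and value of joint each of clip_a, clip_b below 0.0015 m), for 0.1 s.
At the end, for the whole second after the job is handed in: Grater teeth up on the box, centred within 8 mm, level within 0.03 rad, both rod centres under 74.5 mm high, both clips sprung back (under 1.5 mm), and the fingers still pressing: over 3 N on the grater and over 5 N between grater and box through the last second (all of step 2 and contact force between grater and prep_box above 5 N and contact force between the fingers and grater above 3 N and linear speed of grater below 0.02 m/s); the arm keeps its last pose, push and grip.
It fails at once if the lemon_a was disturbed (moved over 30 mm) (distance of lemon_a from where it was at the start of the episode above 0.03 m).
It fails at once if the egg_timer was disturbed (moved over 30 mm) (distance of egg_timer from where it was at the start of the episode above 0.03 m).
It fails at once if the spoon_rest was disturbed (moved over 30 mm) (distance of spoon_rest from where it was at the start of the episode above 0.03 m).
It fails at once if the cup_pattern was disturbed (moved over 30 mm) (distance of cup_pattern from where it was at the start of the episode above 0.03 m).
It also fails if it takes over 58 s, if anything falls off the work surface, if the arm or the gripper's body presses on something with over 40 N, if the wrist force passes 120 N, or if a joint passes its speed limit or range.

## Working session

There is one attempt and no reset: what is moved stays moved. The work goes in short steps, Python scripts to look and compute and a tool call to move; the robot and the scene stay as the last step left them, time stands still between calls to the robot, and variables do not carry over. Pictures are saved under pics/ and viewed, about 8 in all and at most 12, crops included, and the job is handed in when it is done.

Besides the shell and the picture viewer there is one more tool, called after "Request:" as name(argument=value, ...) on one line, values as JSON. servo_tool: Moves the arm, as the interface text tells. Its arguments: {"type":"object","properties":{"targets":{"type":"array"},"squeeze":{"type":"number"}},"required":["targets"]}

```bash
mkdir -p pics; cat > h.py <<'E'
import numpy as np, cv2
from plant import r
def ray(cam,uv,z,C=None):
    C=C or r.get_calibration(cam); K=np.array(C["K"]);E=np.array(C["extrinsics"])
    d=E[:3,:3]@np.linalg.inv(K)@np.array([uv[0],uv[1],1.]); o=E[:3,3]
    return o+d*(z-o[2])/d[2]
def proj(cam,P,C=None):
    C=C or r.get_calibration(cam); K=np.array(C["K"]);E=np.array(C["extrinsics"])
    p=K@(E[:3,:3].T@(np.array(P)-E[:3,3])); return p[:2]/p[2]
def maskrect(m,cam,z,C=None):
    c=max(cv2.findContours(m.astype('uint8'),0,cv2.CHAIN_APPROX_NONE)[0],key=cv2.contourArea)[:,0]
    P=np.array([ray(cam,p,z,C)[:2] for p in c])
    return cv2.minAreaRect((P*1000).astype('float32'))
E
python3 - <<'E'
from h import *
ims=[]
for c in("top","scene"):
    im=r.capture(c);cv2.imwrite(f"pics/{c}0.png",im)
    E=np.array(r.get_calibration(c)["extrinsics"]);print(c,E[:3,3].round(3),E[:3,2].round(2))
    for n,z in(("grater",.012),("prep_box",.07),("lemon_a",.03),("egg_timer",.05),("spoon_rest",.018),("cup_pattern",.08),("clip_a",.09)):
        for d in r.cut_out(n,c)[:2]:
            print(n,round(d["p"],2),np.round(d["extent"]),maskrect(d["mask"],c,z) if c=="top" else "")
print(r.grasp_offset,r.get_state())
E
```

```text
top [ 0.436 -0.065  1.223] [ 0.13 -0.01 -0.99]
grater 0.97 [129. 202. 189. 229.] ((509.9596862792969, 249.56948852539062), (191.33360290527344, 48.29087448120117), 68.91691589355469)
prep_box 0.73 [266. 195. 347. 242.] ((489.0667419433594, -216.45065307617188), (247.8179168701172, 124.01609802246094), 87.61075592041016)
prep_box 0.73 [128. 201. 192. 234.] ((504.3854064941406, 228.53912353515625), (194.93429565429688, 44.15806198120117), 69.44595336914062)
lemon_a 0.6 [213. 146. 229. 159.] ((702.3037719726562, 43.56815719604492), (27.67457389831543, 52.57499694824219), 4.721163749694824)
egg_timer 0.53 [295. 151. 311. 157.] ((699.1390380859375, -207.6044158935547), (47.26655197143555, 22.427385330200195), 89.40635681152344)
spoon_rest 0.83 [370. 181. 403. 217.] ((552.81982421875, -478.25946044921875), (108.44068908691406, 108.45572662353516), 43.25873947143555)
spoon_rest 0.19 [125. 199. 190. 233.] ((506.8591613769531, 242.3414306640625), (205.7003631591797, 48.67722702026367), 69.48021697998047)
cup_pattern 0.16 [267. 213. 272. 224.] ((490.5061340332031, -107.33102416992188), (17.969
[... 601 characters left out ...]
a 0.48 [239. 198. 249. 209.] 
-0.0188 {'time_s': 0.8, 'joints': array([ 8.59498611e+01,  2.05474616e+01,  6.81047650e-01, -2.28650938e-03,
       -7.01364540e+01, -1.65057922e+01]), 'qd': array([ 0.04087085, -0.02757826, -0.05378926, -0.0174951 ,  0.00015512,
       -0.07335576]), 'joint_torque': array([-3.69718273e-04, -5.82283974e+01,  2.93278295e+01,  7.00141177e+00,
        1.26276253e-02, -2.10518783e-05]), 'tcp_pos': array([0.23701396, 0.63197808, 0.22653467]), 'eef_rot': array([ 1.79996639e+02,  1.24699166e-03, -2.05567082e+01]), 'contact_force': array([0.09679049, 0.11532191, 0.5949016 ]), 'moment': array([-0.03380447,  0.02132619, -0.01038216]), 'gripper_width': 0.08773015661086246}
```

View pics/top0.png

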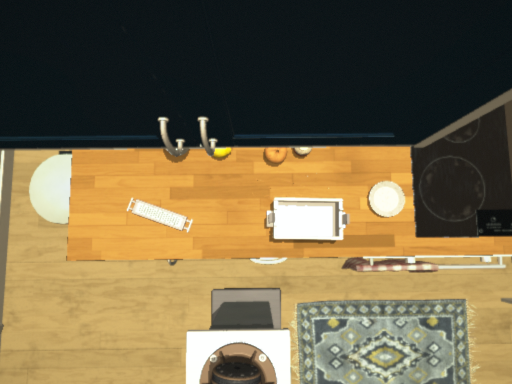

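View pics/scene0.png

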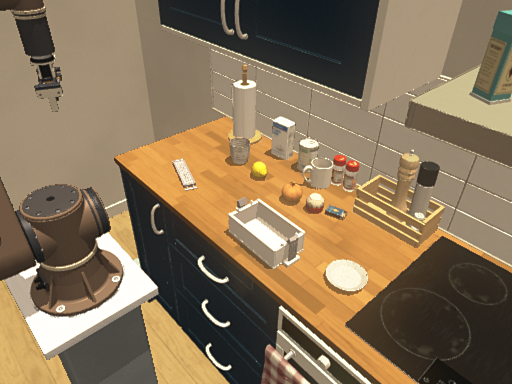

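The top view shows the grater centred at about (160,215) px, tilted, and the box at (307,219) px, lengthwise along y. In the scene view both stand clear, with the lemon at (260,170), egg timer and cup behind them. The grater is at about (0.51, 0.245) with yaw about -21°. I'm moving above it and turning the jaws across it.

Request:
servo_tool(targets=[{"dx": 13,"dy": -19,"dz": 0,"spin": -0.8,"grip": 100},{"dx": 13,"dy": -19,"dz": 0,"spin": -0.8,"grip": 100},{"dx": 13,"dy": -19,"dz": 0,"spin": -0.8,"grip": 100},{"dx": 13,"dy": -19,"dz": 0,"spin": -0.8,"grip": 100},{"dx": 13,"dy": -19,"dz": 0,"spin": -0.8,"grip": 100},{"dx": 13,"dy": -19,"dz": 0,"spin": -0.8,"grip": 100},{"dx": 13,"dy": -19,"dz": 0,"spin": -0.8,"grip": 100},{"dx": 13,"dy": -19,"dz": 0,"spin": -0.8,"grip": 100},{"dx": 13,"dy": -19,"dz": 0,"spin": -0.8,"grip": 100},{"dx": 13,"dy": -19,"dz": 0,"spin": -0.8,"grip": 100}])

```text
time_s: 1.63
tcp_pos: [0.3668, 0.4425, 0.2266]
eef_rot: [-180.0, 0.0, -66.2]
contact_force: [-0.0, 0.2, -0.0]
gripper_width: 0.0878
```

Request:
servo_tool(targets=[{"dx": 14,"dy": -19.5,"dz": 0,"spin": -0.78,"grip": 100},{"dx": 14,"dy": -19.5,"dz": 0,"spin": -0.78,"grip": 100},{"dx": 14,"dy": -19.5,"dz": 0,"spin": -0.78,"grip": 100},{"dx": 14,"dy": -19.5,"dz": 0,"spin": -0.78,"grip": 100},{"dx": 14,"dy": -19.5,"dz": 0,"spin": -0.78,"grip": 100},{"dx": 14,"dy": -19.5,"dz": 0,"spin": -0.78,"grip": 100},{"dx": 14,"dy": -19.5,"dz": 0,"spin": -0.78,"grip": 100},{"dx": 14,"dy": -19.5,"dz": 0,"spin": -0.78,"grip": 100},{"dx": 14,"dy": -19.5,"dz": 0,"spin": -0.78,"grip": 100},{"dx": 14,"dy": -19.5,"dz": 0,"spin": -0.78,"grip": 100}])

```text
time_s: 2.47
tcp_pos: [0.5066, 0.2481, 0.2264]
eef_rot: [180.0, -0.0, -110.9]
contact_force: [-0.2, 1.2, 0.2]
gripper_width: 0.0879
```

```bash
cat > look.py <<'E'
import sys
from h import *
n,z,f=sys.argv[1],float(sys.argv[2]),sys.argv[3]
s=r.get_state();C=r.get_calibration("wrist");im=r.capture("wrist");cv2.imwrite(f"pics/{f}.png",im)
print(s["time_s"],s["joints"].round(1),s["tcp_pos"].round(4),s["eef_rot"].round(2),s["contact_force"].round(1),round(s["gripper_width"],4))
for d in r.cut_out(n,"wrist")[:2]: print(round(d["p"],2),np.round(d["extent"]),maskrect(d["mask"],"wrist",z,C))
np.savez(f"pics/{f}.npz",K=C["K"],E=C["extrinsics"])
E
python3 look.py grater 0.013 w1
```

```text
2.4667 [ 46.   10.2 -13.6  -0.  -66.3 -66.8] [0.5066 0.2481 0.2264] [ 1.7999e+02 -1.0000e-02 -1.1088e+02] [-0.2  1.2  0.2] 0.0879
0.93 [230.  79. 273. 237.] ((507.8973083496094, 242.55767822265625), (196.68203735351562, 47.84394836425781), 70.37632751464844)
```

View pics/w1.png

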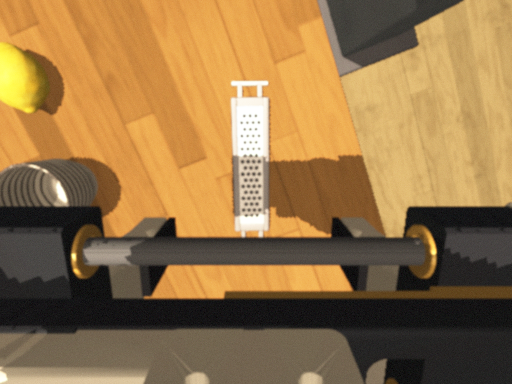

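Wrist view: grater upright in the image, far rod at (250,83), frame ends at about (250,97) and (252,231), and near rod hidden behind the gripper bar. I'll take the middle from the frame ends.

```bash
python3 - <<'E'
from h import *
d=np.load("pics/w1.npz");C={"K":d["K"],"extrinsics":d["E"]}
im=cv2.imread("pics/w1.png");g=im.astype(int)
# saturation-based mask refine
hsv=cv2.cvtColor(im,cv2.COLOR_BGR2HSV)
for y in (90,100,120,140,150,170,190,210,225): 
    row=hsv[y,222:282,1]; xs=np.where(row<70)[0]+222; print(y,xs.min() if len(xs) else None,xs.max() if len(xs) else None)
col=g[75:240,[240,252,262]].sum(2)//3
for x in (236,252,266): print(x,[(75+i,int(v)) for i,v in enumerate(hsv[75:240,x,2]) if i<28 or i>145])
a=ray("wrist",(250.3,97),.012,C);b=ray("wrist",(251.5,231),.012,C);f=ray("wrist",(250,83.5),.004,C)
print(a,b,(a+b)/2,np.linalg.norm(a-b),np.degrees(np.arctan2(*(a-b)[1::-1])),f,np.linalg.norm((f-(a+b)/2)[:2]))
E
```

```text
90 237 261
100 231 268
120 232 268
140 232 268
150 233 268
170 234 267
190 234 267
210 235 268
225 235 268
236 [(75, 239), (76, 236), (77, 237), (78, 240), (79, 235), (80, 234), (81, 248), (82, 255), (83, 255), (84, 253), (85, 242), (86, 231), (87, 233), (88, 236), (89, 235), (90, 233), (91, 230), (92, 232), (93, 231), (94, 229), (95, 232), (96, 229), (97, 226), (98, 235), (99, 243), (100, 240), (101, 238), (102, 239), (221, 243), (222, 243), (223, 240), (224, 242), (225, 241), (226, 241), (227, 241), (228, 240), (229, 240), (230, 237), (231, 234), (232, 232), (233, 233), (234, 234), (235, 233), (236, 203), (237, 138), (238, 67), (239, 47)]
252 [(75, 234), (76, 234), (77, 235), (78, 235), (79, 232), (80, 232), (81, 249), (82, 255), (83, 255), (84, 253), (85, 236), (86, 226), (87, 231), (88, 235), (89, 235), (90, 234), (91, 235), (92, 235), (93, 234), (94, 232), (95, 228), (96, 215), (97, 233), (98, 249), (99, 253), (100, 253), (101, 252), (102, 252), (221, 255), (222, 255), (223, 253), (224, 251), (225, 249), (226, 247), (227, 245), (228, 243), (229, 238), (230, 232), (231, 231), (232, 235), (233, 233), (234, 233), (235, 227), (236, 195), (237, 126), (238, 64), (239, 43)]
266 [(75, 231), (76, 231), (77, 233), (78, 234), (79, 228), (80, 234), (81, 249), (82, 255), (83, 255), (84, 250), (85, 228), (86, 224), (87, 232), (88, 232), (89, 233), (90, 233), (91, 232), (92, 231), (93, 233), (94, 235), (95, 227), (96, 216), (97, 226), (98, 242), (99, 249), (100, 249), (101, 248), (102, 249), (221, 240), (222, 241), (223, 240), (224, 240), (225, 241), (226, 240), (227, 241), (228, 241), (229, 237), (230, 231), (231, 228), (232, 229), (233, 233), (234, 235), (235, 228), (236, 197), (237, 125), (238, 66), (239, 43)]
[0.47958201 0.16815424 0.012     ] [0.53969524 0.32869427 0.012     ] [0.50963862 0.24842426 0.012     ] 0.17142550045529106 -110.52810505589869 [0.47424939 0.15310018 0.004     ] 0.10168125631428315
```

Request:
servo_tool(targets=[{"dx": 0.3,"dy": 0,"dz": -4,"spin": 0.006,"grip": 100},{"dx": 0.3,"dy": 0,"dz": -8,"spin": 0.006,"grip": 100},{"dx": 0.3,"dy": 0,"dz": -12,"spin": 0.006,"grip": 100},{"dx": 0.3,"dy": 0,"dz": -16,"spin": 0.006,"grip": 100},{"dx": 0.3,"dy": 0,"dz": -19,"spin": 0.006,"grip": 100},{"dx": 0.3,"dy": 0,"dz": -21,"spin": 0.006,"grip": 100},{"dx": 0.3,"dy": 0,"dz": -22,"spin": 0.006,"grip": 100},{"dx": 0.3,"dy": 0,"dz": -22.3,"spin": 0.006,"grip": 100},{"dx": 0.3,"dy": 0,"dz": -22.3,"spin": 0.006,"grip": 100},{"dx": 0.3,"dy": 0,"dz": -22.3,"spin": 0.006,"grip": 100}])

```text
time_s: 3.4
tcp_pos: [0.5107, 0.248, 0.0048]
eef_rot: [-179.9, 0.1, -110.7]
contact_force: [0.0, 0.3, -0.3]
gripper_width: 0.0876
```

Request:
servo_tool(targets=[{"dx": 0,"dy": 0,"dz": 0,"spin": 0,"grip": 40},{"dx": 0,"dy": 0,"dz": 0,"spin": 0,"grip": 40},{"dx": 0,"dy": 0,"dz": 0,"spin": 0,"grip": 40},{"dx": 0,"dy": 0,"dz": 0,"spin": 0,"grip": 40},{"dx": 0,"dy": 0,"dz": 0,"spin": 0,"grip": 40},{"dx": 0,"dy": 0,"dz": 0,"spin": 0,"grip": 40},{"dx": 0,"dy": 0,"dz": 0,"spin": 0,"grip": 40},{"dx": 0,"dy": 0,"dz": 0,"spin": 0,"grip": 40},{"dx": 0,"dy": 0,"dz": 0,"spin": 0,"grip": 40},{"dx": 0,"dy": 0,"dz": 0,"spin": 0,"grip": 40}], squeeze=35)

```text
time_s: 4.23
tcp_pos: [0.5101, 0.247, 0.0036]
eef_rot: [-180.0, -0.0, -110.7]
contact_force: [-0.4, -0.4, 2.3]
gripper_width: 0.0452
```

Request:
servo_tool(targets=[{"dx": 0,"dy": 0,"dz": 2,"spin": 0,"grip": 40},{"dx": 0,"dy": 0,"dz": 5,"spin": 0,"grip": 40},{"dx": 0,"dy": 0,"dz": 9,"spin": 0,"grip": 40},{"dx": 0,"dy": 0,"dz": 13,"spin": 0,"grip": 40},{"dx": 0,"dy": -1,"dz": 17,"spin": 0.05,"grip": 40},{"dx": 0,"dy": -4,"dz": 19.5,"spin": 0.1,"grip": 40},{"dx": 0,"dy": -7,"dz": 21,"spin": 0.16,"grip": 40},{"dx": 0,"dy": -10,"dz": 22,"spin": 0.22,"grip": 40},{"dx": 0,"dy": -12,"dz": 22,"spin": 0.28,"grip": 40},{"dx": 0,"dy": -13,"dz": 22,"spin": 0.32,"grip": 40}])

```text
time_s: 5.07
tcp_pos: [0.5095, 0.1149, 0.2242]
eef_rot: [-180.0, 0.0, -92.3]
contact_force: [0.8, 0.3, -3.0]
gripper_width: 0.0456
```

Request:
servo_tool(targets=[{"dx": -0.5,"dy": -2,"dz": 0,"spin": 0,"grip": 40},{"dx": -1,"dy": -5,"dz": 0,"spin": 0,"grip": 40},{"dx": -2,"dy": -8,"dz": 0,"spin": 0,"grip": 40},{"dx": -2,"dy": -11,"dz": 0,"spin": 0,"grip": 40},{"dx": -2,"dy": -14,"dz": 0,"spin": 0,"grip": 40},{"dx": -2,"dy": -15.5,"dz": 0,"spin": 0,"grip": 40},{"dx": -2,"dy": -16,"dz": 0,"spin": 0,"grip": 40},{"dx": -2,"dy": -16,"dz": 0,"spin": 0,"grip": 40},{"dx": -2,"dy": -16,"dz": 0,"spin": 0,"grip": 40},{"dx": -2,"dy": -16,"dz": 0,"spin": 0,"grip": 40}])

```text
time_s: 5.9
tcp_pos: [0.4901, -0.0423, 0.2234]
eef_rot: [180.0, 0.0, -92.4]
contact_force: [0.0, -0.3, -2.1]
gripper_width: 0.0463
```

```bash
python3 look.py prep_box 0.07 w2
```

```text
5.9 [ 18.    3.2 -22.1  -0.  -64.7 -20.4] [ 0.4901 -0.0423  0.2234] [ 1.7999e+02  1.0000e-02 -9.2380e+01] [ 0.  -0.3 -2.1] 0.0463
0.79 [183.   1. 312. 112.] ((490.9754943847656, -161.86651611328125), (96.72760772705078, 125.1763916015625), 88.10840606689453)
```

View pics/w2.png

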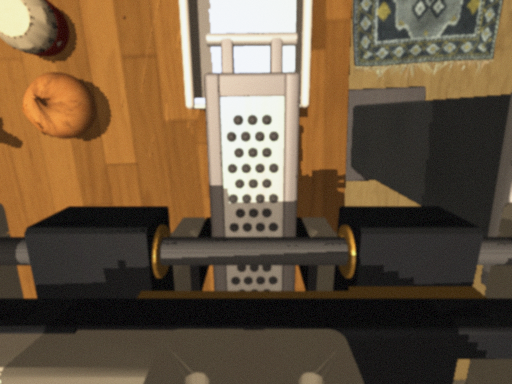

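Wrist view: the grater is held square, far rod at row ~40 (columns 207–297). The box sits behind it, side walls at columns ~187 and ~307. I'm going over the box and measuring there.

Request:
servo_tool(targets=[{"dx": 0,"dy": -2,"dz": 0,"spin": 0,"grip": 40},{"dx": 0,"dy": -5,"dz": 0,"spin": 0,"grip": 40},{"dx": 0,"dy": -8.5,"dz": 0,"spin": 0,"grip": 40},{"dx": 0,"dy": -12,"dz": 0,"spin": 0,"grip": 40},{"dx": 0,"dy": -15,"dz": 0,"spin": 0,"grip": 40},{"dx": 0,"dy": -16.5,"dz": 0,"spin": 0,"grip": 40},{"dx": 0,"dy": -17.2,"dz": 0,"spin": 0,"grip": 40},{"dx": 0,"dy": -17.2,"dz": 0,"spin": 0,"grip": 40},{"dx": 0,"dy": -17.2,"dz": 0,"spin": 0,"grip": 40},{"dx": 0,"dy": -17.2,"dz": 0,"spin": 0,"grip": 40}])

```text
time_s: 6.83
tcp_pos: [0.4902, -0.214, 0.2235]
eef_rot: [-180.0, 0.0, -92.3]
contact_force: [0.0, 0.2, -2.3]
gripper_width: 0.0457
```

```bash
python3 look.py prep_box 0.07 w3; python3 - <<'E'
import cv2,numpy as np
from h import *
a=cv2.imread("pics/w3.png");t=cv2.imread("pics/top0.png")[185:250,255:360]
cv2.imwrite("pics/w3m.png",np.vstack([cv2.resize(a[0:245,120:400],None,fx=2.2,fy=1.6)[:, :616],cv2.resize(t,(308,190),interpolation=cv2.INTER_CUBIC).repeat(1,0).__class__(0) if 0 else np.hstack([cv2.resize(t,(308,190),interpolation=2),np.zeros((190,308,3),'uint8')])]))
E
```

```text
6.8333 [ -2.6   7.5 -17.2  -0.  -65.3   0.2] [ 0.4902 -0.214   0.2235] [-1.800e+02  1.000e-02 -9.235e+01] [ 0.   0.2 -2.3] 0.0457
0.77 [188.  48. 316. 217.] ((434.463623046875, -244.69046020507812), (30.93947410583496, 154.03280639648438), 4.896275520324707)
```

View pics/w3.png

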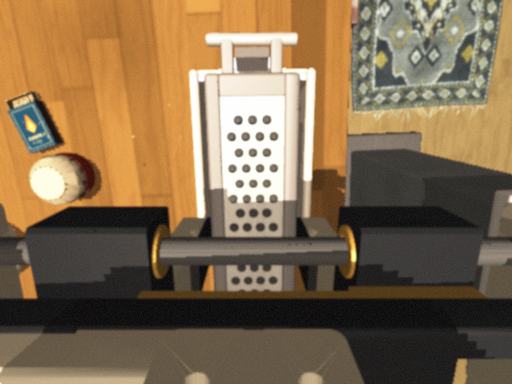

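The box rim shows on both sides of the held grater: far outer corners at about (190,71) and (315,69), with the grey far clip at (252,63) under the rod.

```bash
python3 - <<'E'
from h import *
d=np.load("pics/w3.npz");C={"K":d["K"],"extrinsics":d["E"]}
print("cam",d["E"][:3,3].round(3))
im=cv2.imread("pics/w3.png");s=cv2.cvtColor(im,cv2.COLOR_BGR2HSV)[...,1].astype(float)
L=[];R=[]
for y in range(85,176,10):
    w=s[y]<75
    l=next(x for x in range(182,215) if w[x] and w[x+1]); rr=next(x for x in range(325,295,-1) if w[x] and w[x-1])
    L.append(ray("wrist",(l-.5,y),.07,C)[:2]);R.append(ray("wrist",(rr+.5,y),.07,C)[:2])
L=np.array(L);R=np.array(R);M=(L+R)/2
print((R[:,0]-L[:,0]).round(4));print("mid",M.round(4).tolist())
for n,a in(("L",L),("R",R),("M",M)): p=np.polyfit(a[:,1],a[:,0],1);print(n,p,"x at -.216",np.polyval(p,-.216),"yaw",-np.degrees(np.arctan(p[0])))
for x in (192,198,204,299,304,308,312):
    c=s[58:85,x]<75; print(x,np.where(c)[0].min()+58 if c.any() else None, s[62:76,x].astype(int))
for uv in((192,70),(204,69.5),(299,69),(312,69)): print(ray("wrist",uv,.07,C).round(4))
# grater in hand: rod far, side edges
zu=.2235-.0036
print("rod",ray("wrist",(207,40),zu+.005,C).round(4),ray("wrist",(297,39),zu+.005,C).round(4),"frame far",ray("wrist",(252,73),zu+.012,C).round(4))
# top camera
t=cv2.imread("pics/top0.png")
for y in(205,232): print("toprow",y,t[y,262:352].sum(1)//3)
print("clip detections"); 
for u in ((267,218),(349,219)): print(ray("top",u,.09).round(4))
E
```

```text
cam [ 0.487 -0.281  0.381]
[-0.1235 -0.1245 -0.1235 -0.1235 -0.1245 -0.1235 -0.1245 -0.1235 -0.1234
 -0.1245]
mid [[0.4873, -0.3066], [0.4877, -0.2971], [0.4882, -0.2875], [0.4881, -0.2778], [0.4885, -0.2679], [0.4889, -0.2578], [0.4893, -0.2475], [0.4898, -0.2371], [0.4897, -0.2265], [0.4902, -0.2158]]
L [0.03195325 0.55918136] x at -.216 0.55227945735827 yaw -1.8301633824182977
R [0.03024873 0.4346747 ] x at -.216 0.42814097943091434 yaw -1.7325960586772067
M [0.03110398 0.49692661] x at -.216 0.4902081479073956 yaw -1.7815521776562064
192 70 [169 173 177 170 169 171 153  95  33  10   3   1   0   0]
198 70 [172 169 170 174 168 178 175 136  66  17  10  13  17   5]
204 70 [172 170 171 172 168 167 164 113  34   7   4   8  10   5]
299 69 [179 181 181 182 184 160  93  27   7   6  13  23  22  16]
304 69 [176 176 180 181 179 163  90  26   8   6  11   9   2   1]
308 69 [177 178 184 178 180 166 113  65  33  19  15  15  13  12]
312 68 [177 177 181 177 164 120  64  20  10   4   2   1   2   2]
[ 0.5453 -0.3229  0.07  ]
[ 0.5336 -0.3229  0.07  ]
[ 0.4408 -0.3195  0.07  ]
[ 0.4281 -0.3189  0.07 
[... 216 characters left out ...]
243 244 244 244 244 244 242 225 214
 214 214 214 213 213 213 217 238 241 223 213 213 213 212 213 212 212 211
 211 211 212 211 211 211 210 210 210 210 210 210 209 210 209 209 205 204
 198 139 109 107 138 245 254 254 216 165 160 160 160 161 160 160 161 161]
toprow 232 [164 165 165 162 153 151 149 108  86  84  95 144 252 254 254 254 254 254
 254 254 254 254 254 254 254 254 254 254 254 254 254 254 254 254 254 254
 254 254 254 254 254 254 254 254 254 254 254 254 254 254 254 254 254 254
 254 254 254 254 254 254 254 254 254 254 254 254 254 254 254 254 237 208
 200 151 115 107 125 221 253 253 244 188 152 149 150 151 152 152 151 150]
clip detections
[ 0.4901 -0.0951  0.09  ]
[ 0.4842 -0.3385  0.09  ]
```

Request:
servo_tool(targets=[{"dx": 0.05,"dy": -0.4,"dz": -2,"spin": 0,"grip": 40},{"dx": 0.05,"dy": -0.4,"dz": -5,"spin": 0,"grip": 40},{"dx": 0.05,"dy": -0.4,"dz": -8,"spin": 0,"grip": 40},{"dx": 0.05,"dy": -0.4,"dz": -10,"spin": 0,"grip": 40},{"dx": 0.05,"dy": -0.4,"dz": -11,"spin": 0,"grip": 40},{"dx": 0.05,"dy": -0.4,"dz": -11.5,"spin": 0,"grip": 40},{"dx": 0.05,"dy": -0.4,"dz": -11.8,"spin": 0,"grip": 40},{"dx": 0.05,"dy": -0.4,"dz": -12,"spin": 0,"grip": 40},{"dx": 0.05,"dy": -0.4,"dz": -12,"spin": 0,"grip": 40},{"dx": 0.05,"dy": -0.4,"dz": -12,"spin": 0,"grip": 40}])

```text
time_s: 7.77
tcp_pos: [0.4913, -0.2191, 0.1046]
eef_rot: [-179.9, -0.0, -92.4]
contact_force: [-0.1, 0.2, -2.1]
gripper_width: 0.0457
```

```bash
python3 look.py grater 0.1 w4
```

```text
7.7667 [ -3.1  14.2 -26.    0.  -49.7   0.7] [ 0.4913 -0.2191  0.1046] [-1.799e+02 -1.000e-02 -9.239e+01] [-0.1  0.2 -2.1] 0.0457
0.85 [203.  31. 302. 290.] ((489.3478088378906, -269.4912109375), (109.3363037109375, 50.233551025390625), 88.50597381591797)
```

View pics/w4.png

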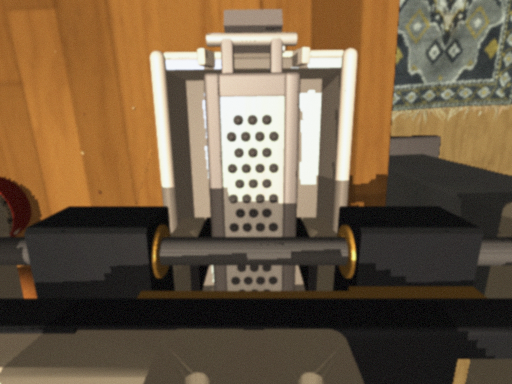

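The far cheeks are at columns ~198–215 and ~297–308, row 57, the grey clip at columns 224–282, row ~12–30, and the held rod at row 39, columns 207–297. It lines up nicely.

```bash
python3 - <<'E'
from h import *
d=np.load("pics/w4.npz");C={"K":d["K"],"extrinsics":d["E"]}
im=cv2.imread("pics/w4.png")
q=lambda u,v,z:ray("wrist",(u,v),z,C).round(4)
zr=.1046-.0036+.005
print("rod",q(206.5,39,zr),q(297.5,38.5,zr)); print("clip top out",q(224,11,.095),q(282,10,.095)); print("cheek outer",q(198,57,.076),q(309.5,56,.076))
print("rim far outer L/R",q(160,52,.07),q(346,50,.07),"sides",q(152,65,.07),q(357,62,.07))
g=cv2.cvtColor(im,6)
for x in(170,180,330,340): print(x,g[44:76,x])
print(g[60,140:235]);print(g[60,275:365]);print("clipcol",g[5:45,252])
E
```

```text
rod [ 0.5092 -0.3206  0.106 ] [ 0.4656 -0.3189  0.106 ]
clip top out [ 0.5008 -0.3355  0.095 ] [ 0.4717 -0.3347  0.095 ]
cheek outer [ 0.5189 -0.318   0.076 ] [ 0.4544 -0.3158  0.076 ]
rim far outer L/R [ 0.5423 -0.3227  0.07  ] [ 0.4316 -0.3191  0.07  ] sides [ 0.548  -0.3157  0.07  ] [ 0.4248 -0.3122  0.07  ]
170 [128 126 131 129 127 130 133 162 210 235 244 246 245 240 229 233 243 247
 247 248 247 247 248 247 243 218 143  87  74  68  63  66]
180 [131 126 128 131 130 130 129 160 217 239 244 245 244 239 236 236 243 246
 247 247 247 247 248 248 242 202 127  87  72  73  71  73]
330 [ 90  93  97  94  96 145 213 239 244 245 244 239 226 225 239 246 246 246
 247 247 247 247 241 202 128  83  76  77  78  73  69  70]
340 [ 95  98  96  97 100 144 217 239 244 245 242 237 225 226 237 241 241 241
 241 240 238 238 230 180 116  84  83  88  86  93  97  98]
[129 126 131 131 135 134 129 126 127 162 206 237 245 245 246 247 247 246
 243 236 224 210 185 152 139 184 235 244 243 241 243 244 244 243 243 242
 243 243 244 243 243 243 241 243 243 242 244 244 244 243 243 243 244 243
 244 241 238 238 242 245 245 246 246 243 226 175 129 119 119 118 114 117
 114 119 154 210 240 244 245 243 235 206 198 213 222 219 218 216 213 213
 208 192 149 114 137]
[209 209 205 200 191 179 158 143 158 165 167 166 167 165 164 164 151 121
 101  98  95 102 127 160 173 181 205 232 242 242 241 238 236 232 232 242
 247 247 246 246 246 247 246 246 246 246 246 247 247 247 245 246 246 247
 247 246 246 247 247 247 247 245 246 245 246 241 220 179 195 214 231 238
 245 245 246 246 247 245 242 236 230 195 137 100 102 113 116 127 128 126]
clipcol [137 139 137 140 145 146 147 149 151 147 153 153 152 154 152 147 150 150
 148 136 111  87  83  87  81  82  89 121 167 205 227 234 242 245 243 234
 215 194 166 142]
```

Request:
servo_tool(targets=[{"dx": -0.08,"dy": 0.1,"dz": -0.4,"spin": 0,"grip": 40},{"dx": -0.08,"dy": 0.1,"dz": -0.8,"spin": 0,"grip": 40},{"dx": -0.08,"dy": 0.1,"dz": -1.2,"spin": 0,"grip": 40},{"dx": -0.08,"dy": 0.1,"dz": -1.4,"spin": 0,"grip": 40},{"dx": -0.08,"dy": 0.1,"dz": -1.6,"spin": 0,"grip": 40},{"dx": -0.08,"dy": 0.1,"dz": -1.7,"spin": 0,"grip": 40},{"dx": -0.08,"dy": 0.1,"dz": -1.8,"spin": 0,"grip": 40},{"dx": -0.08,"dy": 0.1,"dz": -1.9,"spin": 0,"grip": 40},{"dx": -0.08,"dy": 0.1,"dz": -1.9,"spin": 0,"grip": 40},{"dx": -0.08,"dy": 0.1,"dz": -1.9,"spin": 0,"grip": 40}])

```text
time_s: 8.7
tcp_pos: [0.4902, -0.2181, 0.085]
eef_rot: [-179.9, -0.0, -92.4]
contact_force: [-0.1, -0.6, 2.0]
gripper_width: 0.0458
```

The noses now carry about 4 N, rods at ~84 mm, so step 1 holds. Pressing down slowly.

Request:
servo_tool(targets=[{"dx": 0,"dy": 0,"dz": 0,"spin": 0,"grip": 40},{"dx": 0,"dy": 0,"dz": 0,"spin": 0,"grip": 40},{"dx": 0,"dy": 0,"dz": -0.1,"spin": 0,"grip": 40},{"dx": 0,"dy": 0,"dz": -0.2,"spin": 0,"grip": 40},{"dx": 0,"dy": 0,"dz": -0.3,"spin": 0,"grip": 40},{"dx": 0,"dy": 0,"dz": -0.4,"spin": 0,"grip": 40},{"dx": 0,"dy": 0,"dz": -0.5,"spin": 0,"grip": 40},{"dx": 0,"dy": 0,"dz": -0.6,"spin": 0,"grip": 40},{"dx": 0,"dy": 0,"dz": -0.6,"spin": 0,"grip": 40},{"dx": 0,"dy": 0,"dz": -0.6,"spin": 0,"grip": 40}], squeeze=55)

```text
time_s: 9.53
tcp_pos: [0.49, -0.218, 0.0784]
eef_rot: [-180.0, 0.0, -92.4]
contact_force: [1.8, -3.2, -1.7]
gripper_width: 0.0455
```

Request:
servo_tool(targets=[{"dx": 0,"dy": 0,"dz": -0.1,"spin": 0,"grip": 40},{"dx": 0,"dy": 0,"dz": -0.2,"spin": 0,"grip": 40},{"dx": 0,"dy": 0,"dz": -0.3,"spin": 0,"grip": 40},{"dx": 0,"dy": 0,"dz": -0.4,"spin": 0,"grip": 40},{"dx": 0,"dy": 0,"dz": -0.5,"spin": 0,"grip": 40},{"dx": 0,"dy": 0,"dz": -0.5,"spin": 0,"grip": 40},{"dx": 0,"dy": 0,"dz": -0.5,"spin": 0,"grip": 40},{"dx": 0,"dy": 0,"dz": -0.5,"spin": 0,"grip": 40},{"dx": 0,"dy": 0,"dz": -0.5,"spin": 0,"grip": 40},{"dx": 0,"dy": 0,"dz": -0.5,"spin": 0,"grip": 40}])

```text
time_s: 10.37
tcp_pos: [0.489, -0.2178, 0.0736]
eef_rot: [179.9, 0.0, -92.4]
contact_force: [-2.0, 0.8, 5.3]
gripper_width: 0.0449
```

Request:
servo_tool(targets=[{"dx": 0,"dy": 0,"dz": -0.03,"spin": 0,"grip": 40},{"dx": 0,"dy": 0,"dz": -0.05,"spin": 0,"grip": 40},{"dx": 0,"dy": 0,"dz": -0.05,"spin": 0,"grip": 40},{"dx": 0,"dy": 0,"dz": -0.05,"spin": 0,"grip": 40},{"dx": 0,"dy": 0,"dz": -0.05,"spin": 0,"grip": 40},{"dx": 0,"dy": 0,"dz": -0.05,"spin": 0,"grip": 40},{"dx": 0,"dy": 0,"dz": -0.05,"spin": 0,"grip": 40},{"dx": 0,"dy": 0,"dz": -0.05,"spin": 0,"grip": 40},{"dx": 0,"dy": 0,"dz": -0.05,"spin": 0,"grip": 40},{"dx": 0,"dy": 0,"dz": -0.05,"spin": 0,"grip": 40}])

```text
time_s: 11.2
tcp_pos: [0.489, -0.2178, 0.0735]
eef_rot: [179.9, -0.0, -92.4]
contact_force: [-4.2, 0.7, 10.0]
gripper_width: 0.045
```

```bash
python3 look.py grater 0.08 w5; python3 - <<'E'
from h import *
s=r.capture("scene");t=r.capture("top");w=cv2.imread("pics/w5.png")
cv2.imwrite("pics/m5.png",np.vstack([w[0:300,130:380].repeat(1,0),np.zeros((2,250,3),'uint8')]) if 0 else np.hstack([w[:300,130:380],cv2.resize(s[185:275,215:315],(333,300),interpolation=2)]))
print(r.get_state()["moment"].round(2),r.get_state()["contact_force"].round(1))
E
```

```text
11.2 [ -3.   16.3 -28.1   0.  -45.6   0.6] [ 0.489  -0.2178  0.0735] [179.93  -0.   -92.38] [-4.2  0.7 10. ] 0.045
0.98 [203.  30. 303. 292.] ((487.01312255859375, -269.2493896484375), (101.80807495117188, 46.17497634887695), 88.20361328125)
[0.58 1.32 0.03] [-3.   0.8 10.7]
```

View pics/m5.png

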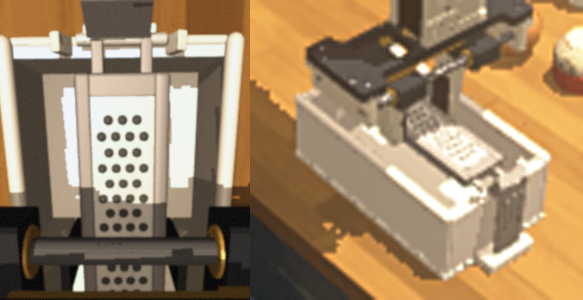

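The far rod sits under the clip nose between the cheeks, and TCP height (73.5 mm, versus 73.6 mm expected for home) puts the middle at home. There is a 3–4 N side load in -x, so I'll ease that off.

Request:
servo_tool(targets=[{"dx": -0.05,"dy": 0,"dz": 0,"spin": 0,"grip": 40},{"dx": -0.1,"dy": 0,"dz": 0,"spin": 0,"grip": 40},{"dx": -0.1,"dy": 0,"dz": 0,"spin": 0,"grip": 40},{"dx": -0.1,"dy": 0,"dz": 0,"spin": 0,"grip": 40},{"dx": -0.1,"dy": 0,"dz": 0,"spin": 0,"grip": 40},{"dx": -0.1,"dy": 0,"dz": 0,"spin": 0,"grip": 40},{"dx": -0.1,"dy": 0,"dz": 0,"spin": 0,"grip": 40},{"dx": -0.1,"dy": 0,"dz": 0,"spin": 0,"grip": 40},{"dx": -0.1,"dy": 0,"dz": 0,"spin": 0,"grip": 40},{"dx": -0.1,"dy": 0,"dz": 0,"spin": 0,"grip": 40}])

```text
time_s: 12.23
tcp_pos: [0.489, -0.2178, 0.0736]
eef_rot: [-180.0, -0.0, -92.4]
contact_force: [-0.5, 0.8, 6.3]
gripper_width: 0.0458
```

```bash
python3 look.py grater 0.08 w6; python3 - <<'E'
from h import *
d=np.load("pics/w6.npz");C={"K":d["K"],"extrinsics":d["E"]}
w=cv2.imread("pics/w6.png")[0:110,150:360];t=r.capture("top")[180:255,250:365]
cv2.imwrite("pics/m6.png",np.vstack([cv2.resize(w,(600,314),interpolation=2),cv2.resize(t,(600,280),interpolation=2)]))
print(r.get_state()["moment"].round(2),r.get_state()["contact_force"].round(1),r.get_state()["time_s"])
E
```

```text
12.2333 [ -3.   16.3 -28.2   0.  -45.5   0.6] [ 0.489  -0.2178  0.0736] [-179.97   -0.    -92.38] [-0.5  0.8  6.3] 0.0458
0.69 [202.  31. 303. 291.] ((486.92596435546875, -269.41119384765625), (101.43682861328125, 46.91564178466797), 88.26639556884766)
[0.34 0.3  0.04] [-0.4  1.   7.2] 12.3833
```

View pics/m6.png

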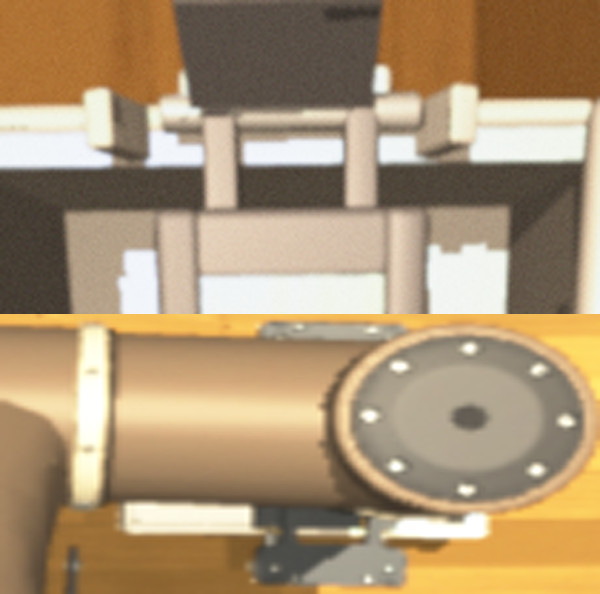

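The far rod is clearly home under the nose and the side load is gone. The near rod is hidden, so I'll press firmly for a moment (both must be bottomed) and then settle back to about 10 N.

Request:
servo_tool(targets=[{"dx": 0,"dy": 0,"dz": -0.04,"spin": 0,"grip": 40},{"dx": 0,"dy": 0,"dz": -0.08,"spin": 0,"grip": 40},{"dx": 0,"dy": 0,"dz": -0.12,"spin": 0,"grip": 40},{"dx": 0,"dy": 0,"dz": -0.14,"spin": 0,"grip": 40},{"dx": 0,"dy": 0,"dz": -0.14,"spin": 0,"grip": 40},{"dx": 0,"dy": 0,"dz": -0.14,"spin": 0,"grip": 40},{"dx": 0,"dy": 0,"dz": -0.14,"spin": 0,"grip": 40},{"dx": 0,"dy": 0,"dz": -0.14,"spin": 0,"grip": 40},{"dx": 0,"dy": 0,"dz": -0.14,"spin": 0,"grip": 40},{"dx": 0,"dy": 0,"dz": -0.14,"spin": 0,"grip": 40}])

```text
time_s: 13.22
tcp_pos: [0.489, -0.2178, 0.0735]
eef_rot: [-179.9, -0.0, -92.3]
contact_force: [-4.2, 3.3, 20.3]
gripper_width: 0.0455
```

```bash
python3 look.py grater 0.08 w7; python3 -c "
from h import *
s=r.get_state();print(s['moment'].round(2),s['contact_force'].round(1))"
```

```text
13.2167 [ -3.   16.3 -28.2   0.  -45.5   0.6] [ 0.489  -0.2178  0.0735] [-1.7994e+02 -2.0000e-02 -9.2350e+01] [-4.2  3.3 20.3] 0.0455
0.82 [204.  34. 299. 291.] ((487.15374755859375, -269.2401123046875), (101.89942169189453, 46.728580474853516), 88.10655975341797)
[ 1.53  1.94 -0.  ] [-5.2  3.7 20.3]
```

Request:
servo_tool(targets=[{"dx": 0,"dy": 0,"dz": 0.05,"spin": 0,"grip": 40},{"dx": 0,"dy": 0,"dz": 0.09,"spin": 0,"grip": 40},{"dx": 0,"dy": 0,"dz": 0.09,"spin": 0,"grip": 40},{"dx": 0,"dy": 0,"dz": 0.09,"spin": 0,"grip": 40},{"dx": 0,"dy": 0,"dz": 0.09,"spin": 0,"grip": 40},{"dx": 0,"dy": 0,"dz": 0.09,"spin": 0,"grip": 40},{"dx": 0,"dy": 0,"dz": 0.09,"spin": 0,"grip": 40},{"dx": 0,"dy": 0,"dz": 0.09,"spin": 0,"grip": 40},{"dx": 0,"dy": 0,"dz": 0.09,"spin": 0,"grip": 40},{"dx": 0,"dy": 0,"dz": 0.09,"spin": 0,"grip": 40}])

```text
time_s: 14.15
tcp_pos: [0.489, -0.2178, 0.0735]
eef_rot: [-180.0, -0.0, -92.4]
contact_force: [-2.5, 1.4, 11.1]
gripper_width: 0.0456
```

Request:
servo_tool(targets=[{"dx": 0,"dy": 0,"dz": 0,"spin": 0,"grip": 40},{"dx": 0,"dy": 0,"dz": 0,"spin": 0,"grip": 40},{"dx": 0,"dy": 0,"dz": 0,"spin": 0,"grip": 40},{"dx": 0,"dy": 0,"dz": 0,"spin": 0,"grip": 40},{"dx": 0,"dy": 0,"dz": 0,"spin": 0,"grip": 40},{"dx": 0,"dy": 0,"dz": 0,"spin": 0,"grip": 40},{"dx": 0,"dy": 0,"dz": 0,"spin": 0,"grip": 40},{"dx": 0,"dy": 0,"dz": 0,"spin": 0,"grip": 40},{"dx": 0,"dy": 0,"dz": 0,"spin": 0,"grip": 40},{"dx": 0,"dy": 0,"dz": 0,"spin": 0,"grip": 40}])

```text
time_s: 14.98
tcp_pos: [0.489, -0.2178, 0.0735]
eef_rot: [-180.0, -0.0, -92.4]
contact_force: [-2.3, 0.9, 11.5]
gripper_width: 0.0453
```

```bash
python3 -c "
from h import *
print(r.close_job()); s=r.get_state(); print(s['time_s'],s['contact_force'].round(1),s['tcp_pos'].round(4))"
```

```text
the job is handed in; nothing more can be done
None
the job is handed in; nothing more can be done
```

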